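# Lay out a respray service kit on the kit mat

## Robot

A 6-joint arm with a two-finger parallel gripper is mounted at the origin on the work surface. World frame = base frame: x ahead of the robot, y to its left, z up, the work surface at z = 0. Lengths are in m, angles in degrees, forces in N, time in s.
With the tool pointing down it reaches from about 0.325 to 0.775 m from the base axis. Payload 5.5 kg.
Tool frame: the origin (TCP) lies at the centre of the arm's flange, where the gripper is bolted on; the fingertips stand 182 mm ahead of it and the grasp point (between the pads) lies 163 mm ahead of it; z points along the fingers, y is the direction in which the jaws open and shut (so a half turn about z gives the same grasp; the last joint's range is limited). The gripper opens to 88 mm and grips with 3 to 60 N. Pads are 20 mm wide; open, the fingers measure 115 mm over their backs; the gripper's body (75 mm by 178 mm) begins 61 mm behind the grasp point.
Start: joints at [-67.133, 5.22, 70.514, -0, 104.267, -3.249], TCP at [0.264, -0.539, 0.405] pointing down, gripper open.
Joint ranges: [-164.24, 164.24], [-49.07, 125.15], [9.68, 141.18], [-86.29, 266.29], [3.28, 154.24], [-151.56, 151.56]. Speed limits (degrees/s): [147.25, 147.25, 172.46, 180, 180, 180].

## Interface

Orientations are given as [roll, pitch, yaw] about the fixed x, y, z axes, in that order (R = Rz(yaw) Ry(pitch) Rx(roll)).
In Python, from station import r gives the robot as it stands. The module is installed in compiled form; this text tells all that it offers. Calls block until the motion is done:
- r.reach(position, orientation): joint-space move of the TCP to a pose.
- r.servo_line(position, rotation=None, speed=0.15): straight line of the TCP; rotation=None keeps the orientation; speed is the mean speed in m/s.
- r.move_joints(angles): joint-space move.
- r.let_go() and r.grab(squeeze=None): open the fingers fully, or close them until they stop; squeeze is the grip in N (None keeps the last).
- r.wait(seconds).
- r.inverse_kinematics(position, orientation): joint angles nearest the present ones, or None.
- r.sense(): the state.
- r.snapshot(name): name is "scene" or "side" or "wrist"; returns a dict with "frame" (480x640x3 uint8, red, green, blue), "fx", "fy", "cx", "cy" (pixels), "R" (3x3) and "t" (3): a world point X has camera coordinates R X + t. Camera axes: x right, y down, z forward; pixel columns grow to the right and rows downward; lengths in m; the calibration is good to about 2 mm. A picture is of the moment at which its call begins. There is no depth.
A pose or a line that the arm cannot do raises r.IKError and nothing moves.
- r.hand_in(): hands the job in, once; it reports no verdict.
The state is a dict: "clock": time; "joints": joint angles; "joint_vel": joint speeds; "joint_torque": joint torques, N m; "tcp_pos": TCP position; "orientation": TCP orientation; "contact_force": force on the tool from outside, world axes, zero at the start; "torque": the same for the moment, N m; "opening": finger opening in m.
Only numpy, scipy, OpenCV 4.12 (cv2) and the standard library are available. Lean on these libraries where they do the work, as an engineer would, in place of code of your own. Each camera call takes 0.05 s, during which the arm holds its last target.

## Task

Lay out the job kit on the black rubber mat: first lift the cover plate straight up off its two dowels, keeping it level, and lay it in the middle of the mat on the grey rectangle, its long side along the mat's long side; then lower the steel ring over the plate's square post so that it lies flat on the plate. Stand the short spray can upright on the grey circle to the left of the plate and the small tin upright on the circle to its right (left and right as the robot sees them, with the mat's aluminium rule at the back), and leave the rest of the stock where it is.

Things in the scene. Friction and masses are not known exactly. Their poses are not given: they have to be found in the camera images.
- mat: Black rubber mat, fixed, 170 x 290 x 4 mm, turned up to 20 deg. Origin: centre of its underside. x points to the aluminium rule (8 mm proud) along its back edge, away from the robot; y to the left along its long side. Flat grey prints: rectangle 76 x 112 mm in the middle (plate), two 68 mm circles centred at y = +97 mm (left, spray can) and y = -97 mm (right, small tin).
- stand: Grey dowel stand, fixed. Origin: centre of its underside. Foot 90 (x) x 120 (y) x 8 mm; on it a block 40 x 100 mm, its top 30 mm above the table, carries the plate. Two upright 10 mm dowels at x = 0, y = +36 and -36 mm reach 50 mm above the table, 10 mm above the plate's top: the plate must rise 20 mm to come off.
- plate_hub (a point): Aluminium plate 64 (its x) x 100 (its y) x 10 mm, 0.3 kg, on the stand's dowels through two 11.5 mm holes at y = +36, -36 mm. A square post 22 x 22 x 46 mm, sides along x and y, rises from its middle: the grip. Close along the plate's x, as the dowels are in the way along y. Point: the post's centre, 33 mm above the plate's underside, 23 above its top. A half turn does not matter.
- ring_mid (a point): Steel ring lying on the table, 62 mm outside, 48 mm inside diameter, 24 mm high, 0.12 kg (the larger brown ring is the tape roll). Point: its centre, half-way up (12 mm). It drops over the plate's post with about 8 mm play to each side.
- can_mid (a point): Short spray can, white with black cap, standing, 50 mm diameter, 110 mm tall, 0.22 kg. Point: its centre, half-way up (55 mm). Can, ring and small tin start in a row running away from the robot, in any order, centres 90 mm or more apart: fingers fit best closing across the row (world y).
- tin_mid (a point): Small round metal tin with a white paper band, standing, 58 mm diameter, 50 mm tall, 0.2 kg. The point is its centre, half-way up (25 mm).
- carton_mid (a point): Bystander: cardboard carton 60 x 85 x 45 mm, loose, behind the stand. The point is its centre. To be left where it is.
- tape_mid (a point): Bystander: roll of tape, brown ring 104 mm outside, 76 mm inside, 25 mm high, loose, on the robot's side of the stand. The point is its centre. To be left where it is.
Not all that is in view belongs to the job. Leave any green or red look-alike of the part that bears tin_mid alone.

How it is judged:
By the outcome, as a careful person would: the job done as asked, in the order asked, and still so for the second after the job is handed in, with the robot touching nothing.
It also fails if it takes over 128 s, if anything falls off the work surface, if the arm or the gripper's body presses on something with over 40 N, if the wrist force passes 120 N, or if a joint passes its speed limit or range.

## Working session

There is one attempt and no reset: what is moved stays moved. The work goes in short steps, each a Python script; the robot and the scene stay as the last script left them, time stands still between calls to the robot, and variables do not carry over. Pictures are saved under pics/ and viewed, and the job is handed in when it is done.

```bash
mkdir -p pics
cat > h.py <<'E'
import numpy as np, cv2
from station import r
def snap(n,f):
    s=r.snapshot(n); cv2.imwrite('pics/'+f,cv2.cvtColor(s['frame'],cv2.COLOR_RGB2BGR)); return s
def proj(s,P):
    P=np.atleast_2d(P)@np.array(s['R']).T+np.array(s['t'])
    return np.c_[s['fx']*P[:,0]/P[:,2]+s['cx'],s['fy']*P[:,1]/P[:,2]+s['cy']]
def ray(s,u,v,z):
    R=np.array(s['R']);c=-R.T@np.array(s['t'])
    d=R.T@np.array([(u-s['cx'])/s['fx'],(v-s['cy'])/s['fy'],1]); return c+d*(z-c[2])/d[2]
E
python3 - <<'E'
from h import *
import pickle
S={}
for n in ['scene','side','wrist']:
    s=snap(n,n+'0.png'); S[n]=s
    R=np.array(s['R']); print(n,s['fx'],s['cx'],s['cy'],(-R.T@s['t']).round(3),R[2].round(3))
pickle.dump(S,open('s0.pkl','wb'))
q=r.sense(); print(q['clock'],q['orientation'],q['opening'])
E
```

```text
scene 481.167940727856 316.2221908734662 237.71175239903417 [ 1.086 -0.551  0.711] [-0.561  0.544 -0.625]
side 452.1634918436802 322.1604044670295 235.67718534545997 [0.314 0.515 0.618] [ 0.248 -0.669 -0.7  ]
wrist 401.36796293134216 317.19117185724514 242.49761121925187 [ 0.325 -0.51   0.384] [-0.227 -0.11  -0.968]
0.15 [-1.79914207e+02 -5.34747772e-03  2.61154326e+01] 0.08789180762803146
```

View pics/scene0.png

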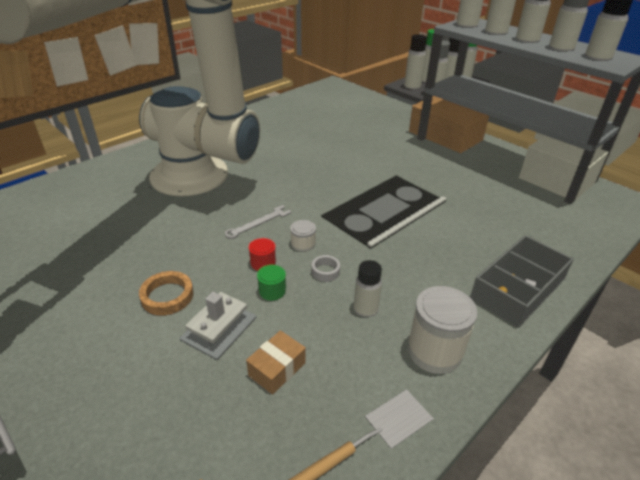

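View pics/side0.png

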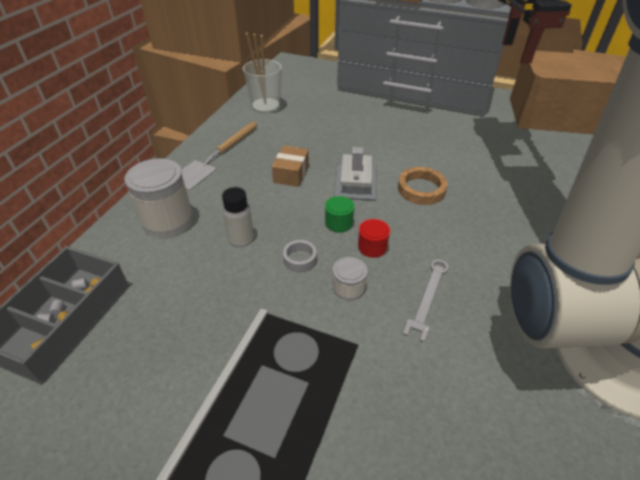

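View pics/wrist0.png

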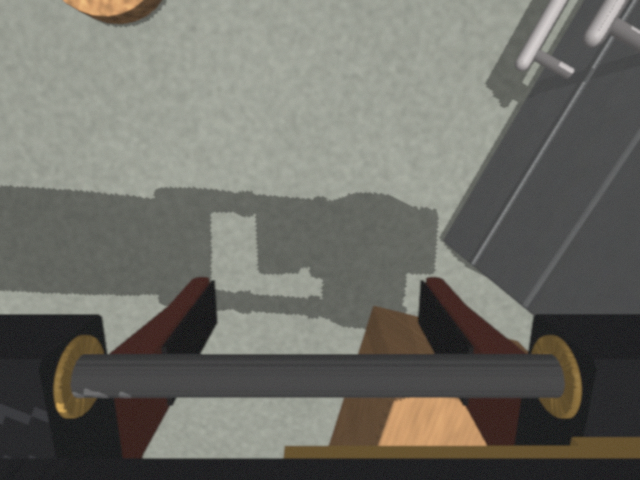

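The pictures show what could be mistaken for each part:
- **Tin:** the white-band tin at scene (303,235) / side (350,278). Others are the red (262,254), the green (271,282) and the big pot (440,330).
- **Ring:** the steel ring at (325,268). The tape roll is at (166,292).
- **Can:** the can at (368,288). The other cans are on the shelf.
- **Plate:** on the stand at (217,318).
- **Mat:** at (385,210).

I choose the first of each and will check them in crops.

Run:
```python
import cv2
a=cv2.imread('pics/scene0.png'); b=cv2.imread('pics/side0.png')
def crop(im,x,y,w,h,k,f): cv2.imwrite('pics/'+f,cv2.resize(im[y:y+h,x:x+w],None,fx=k,fy=k,interpolation=cv2.INTER_CUBIC))
crop(a,230,200,160,120,5,'c1.png'); crop(b,210,180,200,130,4,'c2.png')
crop(a,170,280,100,75,8,'c3.png'); crop(b,310,140,100,75,8,'c4.png'); crop(a,310,165,150,90,5,'c5.png')
```

```text
(no output)
```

View pics/c1.png

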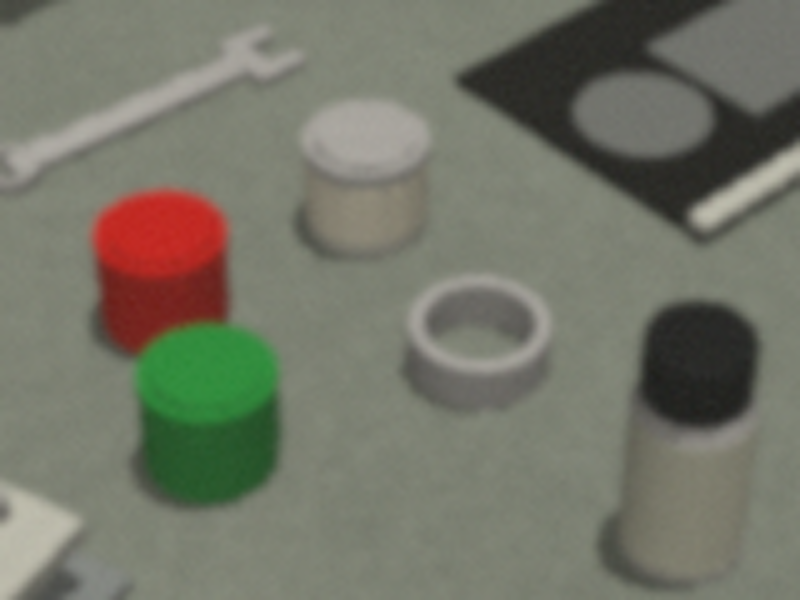

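View pics/c2.png

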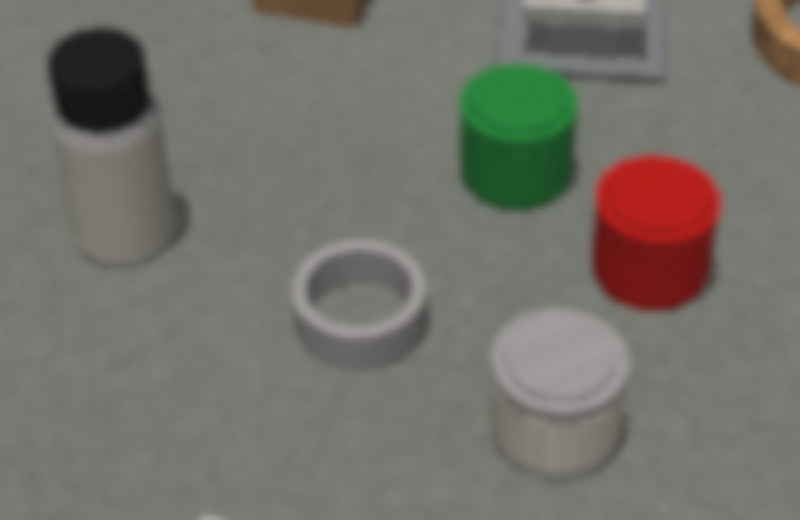

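View pics/c3.png

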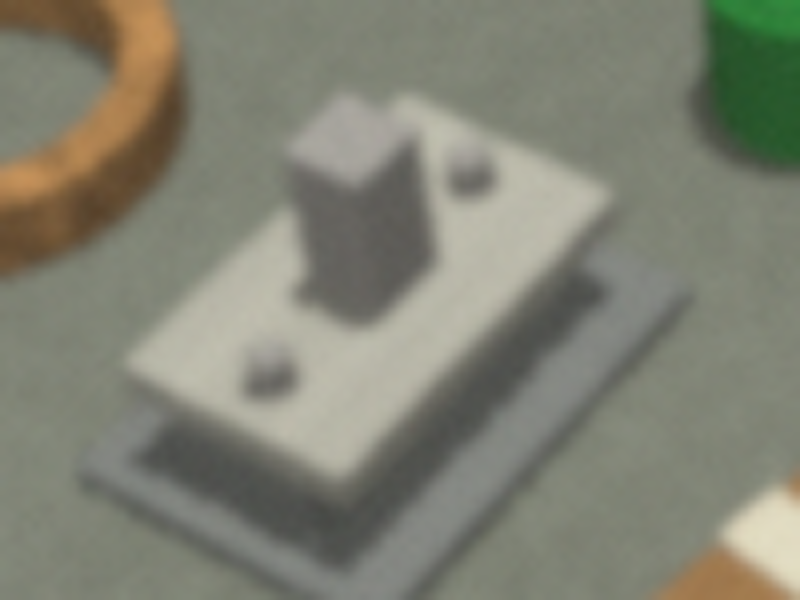

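View pics/c4.png

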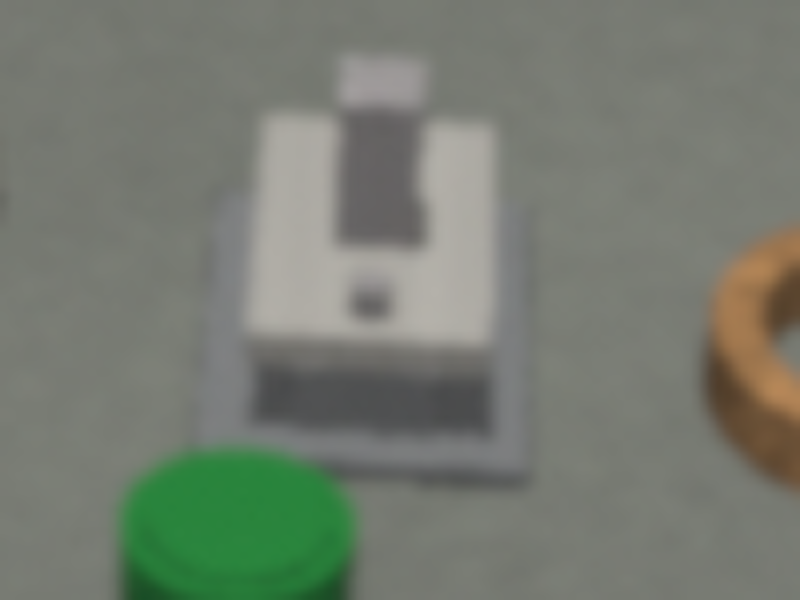

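View pics/c5.png

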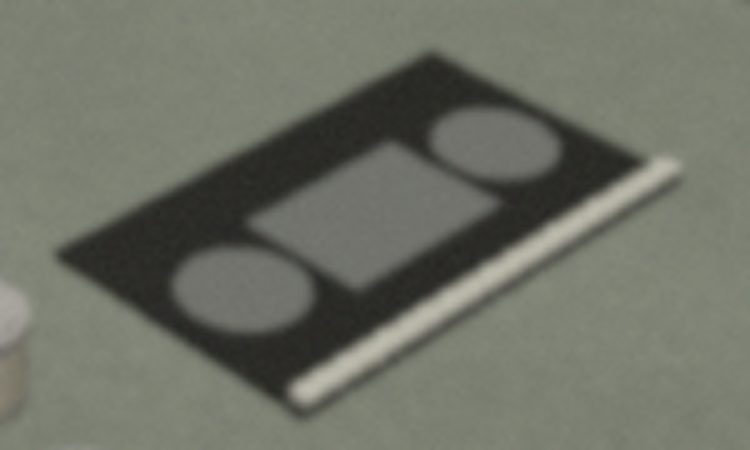

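The crops confirm the choice. The white-band tin is at (303,228), the steel ring at (325,264), the black-cap can at (370,268), and the plate sits on its dowels. Next I turn the crop points into positions.

Run:
```python
from h import *
import pickle
S=pickle.load(open('s0.pkl','rb'))
C={'c1':('scene',230,200,5),'c2':('side',210,180,4),'c3':('scene',170,280,8),'c4':('side',310,140,8),'c5':('scene',310,165,5)}
def P(c,U,V,z):
    n,x,y,k=C[c]; return ray(S[n],x+(U+.5)/k-.5,y+(V+.5)/k-.5,z)[:2]
def show(l,*p): print(l,*[np.round(q*1000,1) for q in p])
show('tin',P('c1',365,140,.05),P('c2',560,361,.05))
show('ring',P('c1',479,322,.024),P('c2',359,287,.024))
show('can',P('c1',701,340,.11),P('c2',97,62,.11))
show('post',P('c3',352,140,.086),P('c4',383,82,.086))
pl=[P('c3',*q,.04) for q in [(130,365),(405,95),(610,197),(345,475)]];show('plate',*pl,np.mean(pl,0))
pl=[P('c4',*q,.04) for q in [(262,115),(495,122),(493,345),(247,332)]];show('plate side',*pl,np.mean(pl,0))
m=[P('c5',*q,.004) for q in [(247,221),(390,142),(502,202),(358,290)]];show('rect',*m,np.mean(m,0))
show('circR,L',P('c5',243,289,.004),P('c5',495,144,.004))
# side mat: threshold prints: full pixel
f=lambda u,v,z=.004:ray(S['side'],u,v,z)[:2]
m=[f(225,435),f(264,366),f(308,382),f(268,457)];show('rect side',*m,np.mean(m,0)); show('circR side',f(296,352))
show('red,green',P('c1',161,235,.05),P('c1',207,372,.05))
show('tape',ray(S['scene'],166,287,.025)[:2],'carton',ray(S['scene'],277,357,.045)[:2]) if 0 else show('tape,carton',ray(S['scene'],166,287,.025)[:2],ray(S['scene'],277,352,.045)[:2],ray(S['scene'],440,305,.12)[:2])
```

```text
tin [445.1  26.9] [443.3  32.2]
ring [547.6  -0.8] [548.1   0.6]
can [678.3 -16.3] [674.7  -9.5]
post [ 523. -260.] [ 523.7 -258.4]
plate [ 506.6 -315.4] [ 477.6 -220.5] [ 538.9 -204.6] [ 566.3 -297.8] [ 522.4 -259.6]
plate side [ 568.6 -297.4] [ 506.8 -317.7] [ 478.9 -220.3] [ 540.2 -202.4] [ 523.6 -259.5]
rect [439.8 225.6] [442.2 335.8] [517.7 335. ] [516.5 222.2] [479.  279.7]
circR,L [477.5 181.3] [481.5 375.7]
rect side [517.8 330.9] [513.9 220.5] [442.7 220.9] [452.  335.8] [481.6 277. ]
circR side [478.4 181.6]
red,green [435.2 -82.5] [ 515.2 -122.7]
tape,carton [ 379.5 -285.4] [ 668.5 -235.8] [827.6  -8.9]
```

```bash
cat >> h.py <<'E'
def down(x,y,zg,psi,how='reach',speed=.15):
    p=[x,y,zg+.163]; o=[180,0,psi]
    r.reach(p,o) if how=='reach' else r.servo_line(p,o,speed=speed)
def st(l=''):
    q=r.sense(); print(l,'t',round(q['clock'],2),'tcp',np.round(q['tcp_pos'],4),'rpy',np.round(q['orientation'],2),'F',np.round(q['contact_force'],1),'M',np.round(q['torque'],2),'open',round(q['opening'],4)); return q
E
python3 - <<'E'
from h import *
import pickle
print(r.inverse_kinematics([.5235,-.2595,.226],[180,0,106.8]),r.inverse_kinematics([.4795,.2785,.25],[180,0,88.8]))
down(.5235,-.2595,.20,106.8); st()
r.wait(.2)
s=snap('wrist','w1.png'); pickle.dump(s,open('w1.pkl','wb')); R=np.array(s['R']);print((-R.T@s['t']).round(4),R[2].round(3))
E
```

```text
[-29.70366044   5.04530623  88.89113791   0.          86.06355585
 -46.50366044] [ 2.66332799e+01 -3.24499381e-01  9.19238361e+01 -2.54444375e-14
  8.84006632e+01  2.78332799e+01]
 t 1.57 tcp [ 0.5231 -0.2603  0.3632] rpy [-1.7999e+02  3.0000e-02  1.0669e+02] F [ 1.  -0.4  0.6] M [-0.03 -0.08  0.02] open 0.0877
[ 0.5029 -0.196   0.3431] [ 0.072 -0.242 -0.968]
```

View pics/w1.png

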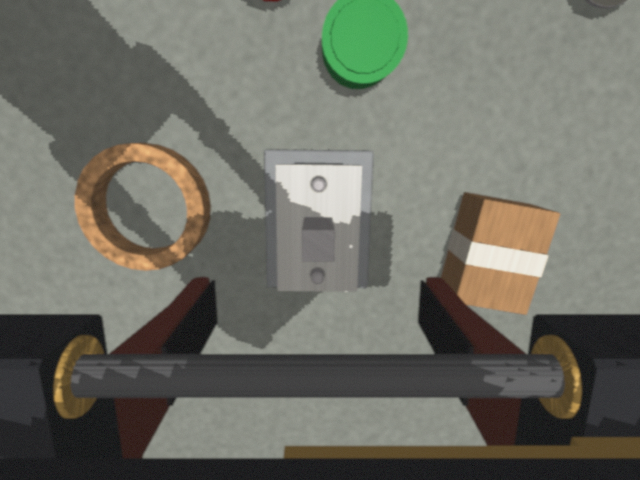

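The wrist view shows the plate at (318,228), with dowels at (319,184) and (317,275) and the post top at (318,247). The jaw direction looks well aligned. I'll refine it in a crop.

Run:
```python
import cv2
a=cv2.imread('pics/w1.png')
cv2.imwrite('pics/w1c.png',cv2.resize(a[140:300,255:385],None,fx=3.75*1.2/1.25,fy=3.6,interpolation=cv2.INTER_CUBIC))
```

```text
(no output)
```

View pics/w1c.png

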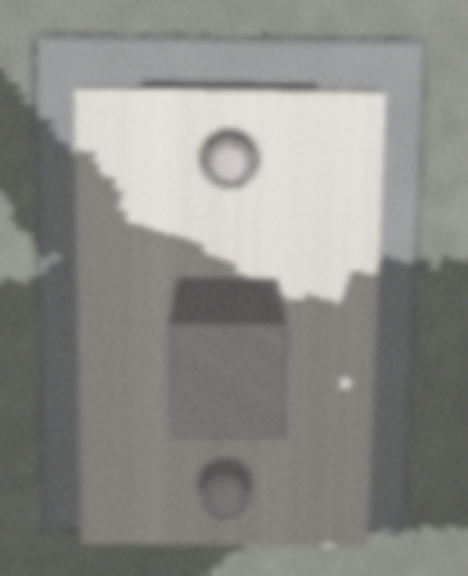

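Run:
```python
from h import *
import pickle
s=pickle.load(open('w1.pkl','rb'))
g=lambda U,V,z: ray(s,255+(U+.5)/3.6-.5,140+(V+.5)/3.6-.5,z)[:2]*1000
a,b=g(231,157,.05),g(225,490,.05)
print('dowels',a,b,(a+b)/2,np.degrees(np.arctan2(-(a-b)[0],(a-b)[1])),np.linalg.norm(a-b))
c=[g(74,91,.04),g(386,93,.04),g(366,546,.04),g(80,543,.04)]
print('plate',np.round(c,1),np.mean(c,0)); 
for i,j in [(3,0),(2,1)]:
    d=c[j]-c[i];print(np.degrees(np.arctan2(-d[0],d[1])))
p=[g(168,324,.086),g(286,324,.086),g(286,438,.086),g(168,438,.086)];print('post',np.mean(p,0),np.round(p,1))
```

```text
dowels [ 513.07250347 -226.20725672] [ 532.33126693 -294.56185534] [ 522.7018852  -260.38455603] 15.735069902120555 71.01585121010694
plate [[ 478.5 -223.6]
 [ 540.3 -205.4]
 [ 567.4 -301.5]
 [ 505.9 -319.3]] [ 522.99507357 -262.45243189]
15.975577560714306
15.7521325081269
post [ 523.00315471 -262.13725418] [[ 509.6 -254.8]
 [ 530.2 -248.6]
 [ 536.7 -269.4]
 [ 515.6 -275.7]]
```

Run:
```python
from h import *
X,Y,psi=.523,-.2605,106.0
down(X,Y,.12,psi,'l',.12)
down(X,Y,.064,psi,'l',.06); r.wait(.3); st('down')
r.grab(6); r.wait(.4); st('grip6')
snap('scene','s2.png'); snap('wrist','w2.png')
import cv2
a=cv2.imread('pics/s2.png')[260:380,140:300]; cv2.imwrite('pics/s2c.png',cv2.resize(a,None,fx=5,fy=5,interpolation=cv2.INTER_CUBIC))
```

```text
down t 4.03 tcp [ 0.523  -0.2606  0.2273] rpy [1.7998e+02 2.0000e-02 1.0600e+02] F [-0.2 -0.3  0.3] M [-0.02 -0.07 -0.  ] open 0.0877
grip6 t 5.44 tcp [ 0.5231 -0.2605  0.227 ] rpy [179.99   0.   106.  ] F [ 0.9  0.2 -2.1] M [ 0.01 -0.31 -0.01] open 0.0221
```

View pics/s2c.png

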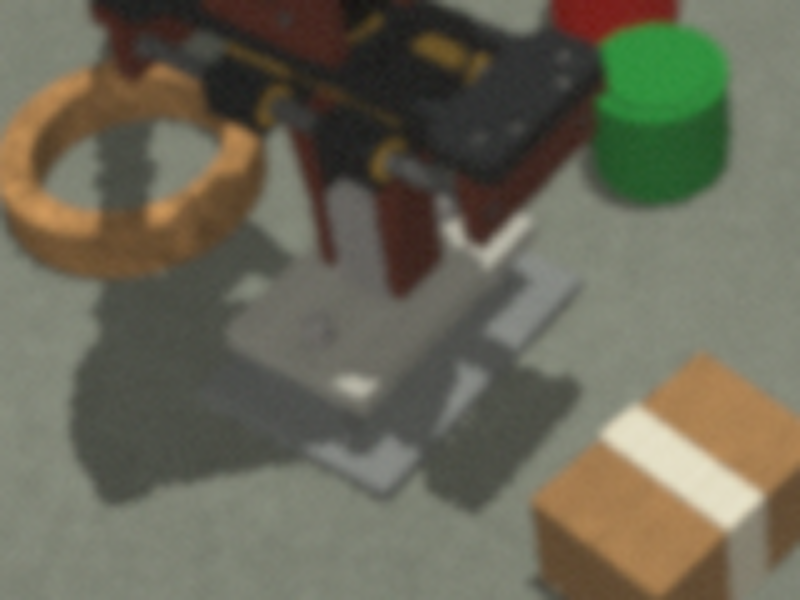

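View pics/w2.png

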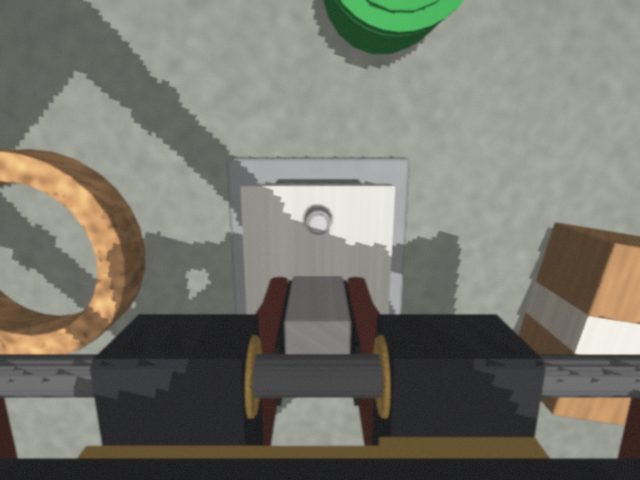

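The post sits between the pads at (318,315) with an opening of 22.1 mm, so the grip is flush, and the side forces are small. I grip firmer and lift.

Run:
```python
from h import *
X,Y,psi=.523,-.2605,106.0
r.grab(35); r.wait(.3); st('grip35')
for z in [.069,.074,.080,.087,.095]:
    down(X,Y,z,psi,'l',.03); st('up')
down(X,Y,.20,psi,'l',.12); r.wait(.2); st('up')
import pickle
s=snap('wrist','w3.png'); pickle.dump(s,open('w3.pkl','wb')); snap('scene','s3.png')
```

```text
grip35 t 6.06 tcp [ 0.5231 -0.2605  0.227 ] rpy [179.98   0.   106.  ] F [ 2.5  0.9 -0.5] M [ 0.08 -0.47  0.01] open 0.0218
up t 6.38 tcp [ 0.5228 -0.2605  0.2319] rpy [-1.7995e+02 -3.0000e-02  1.0600e+02] F [ 1.2 -0.1 -3.1] M [ 0.01 -0.27  0.03] open 0.0219
up t 6.69 tcp [ 0.5228 -0.2606  0.2373] rpy [-179.97    0.    105.99] F [-0.   0.5 -4.2] M [ 0.03 -0.09  0.03] open 0.0219
up t 7.04 tcp [ 0.523  -0.2606  0.2435] rpy [1.7999e+02 2.0000e-02 1.0600e+02] F [-0.2 -0.2 -3.5] M [ 0.02 -0.14  0.03] open 0.0219
up t 7.42 tcp [ 0.5231 -0.2605  0.2505] rpy [1.7997e+02 3.0000e-02 1.0600e+02] F [-0.5 -0.5 -4.4] M [-0.02 -0.05 -0.06] open 0.022
up t 7.84 tcp [ 0.5231 -0.2606  0.2584] rpy [1.7997e+02 3.0000e-02 1.0600e+02] F [ 0.3 -0.8 -3.6] M [-0.02 -0.18 -0.02] open 0.0215
up t 9.07 tcp [ 0.523  -0.2605  0.3619] rpy [-1.7993e+02 -7.0000e-02  1.0600e+02] F [ 0.2 -0.7 -4.3] M [-0.04 -0.03 -0.02] open 0.0218
```

View pics/w3.png

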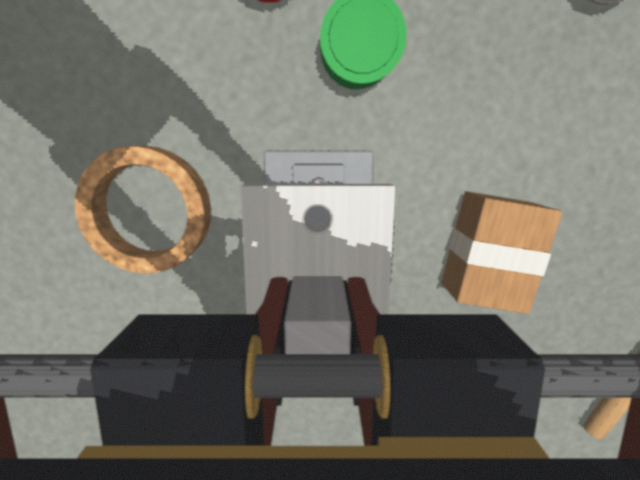

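View pics/s3.png

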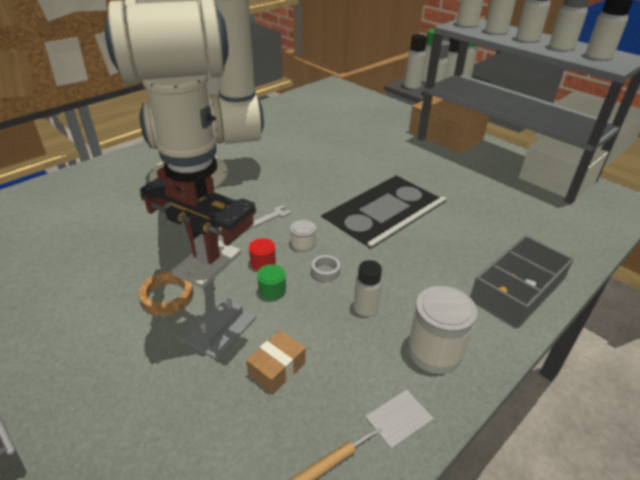

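The plate is off the dowels and level, with the hole at (317,218), and the stand is empty. I move it over the mat.

Run:
```python
from h import *
import pickle
s=pickle.load(open('w3.pkl','rb')); q=r.sense()
h=ray(s,317.5,218,q['tcp_pos'][2]-.187)-np.array(q['tcp_pos']); a=np.radians(106)
print('hole in tool x,y mm',1000*(h[0]*np.cos(a)+h[1]*np.sin(a)),1000*(h[0]*np.sin(a)-h[1]*np.cos(a)))
down(.4795,.2785,.20,88.8); r.wait(.3); st()
s=snap('wrist','w4.png'); pickle.dump(s,open('w4.pkl','wb'))
s=snap('side','d4.png'); pickle.dump(s,open('d4.pkl','wb'))
```

```text
hole in tool x,y mm 35.13107066040799 -0.9848627777666475
 t 11.42 tcp [0.4798 0.2781 0.363 ] rpy [-180.      0.     88.75] F [-0.2  0.8 -4.4] M [ 0.   -0.03  0.03] open 0.0218
```

View pics/w4.png

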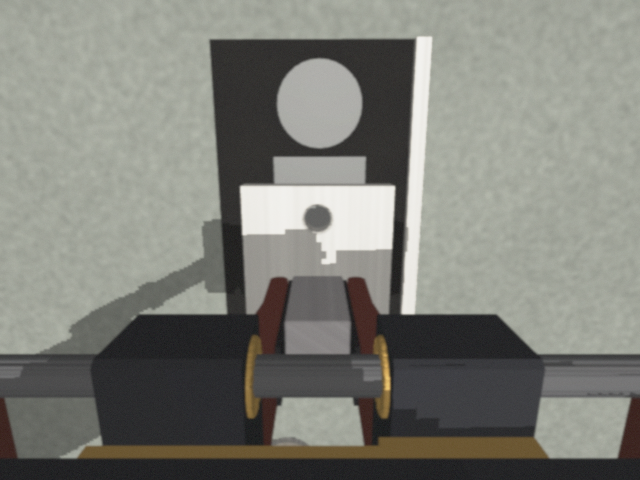

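View pics/d4.png

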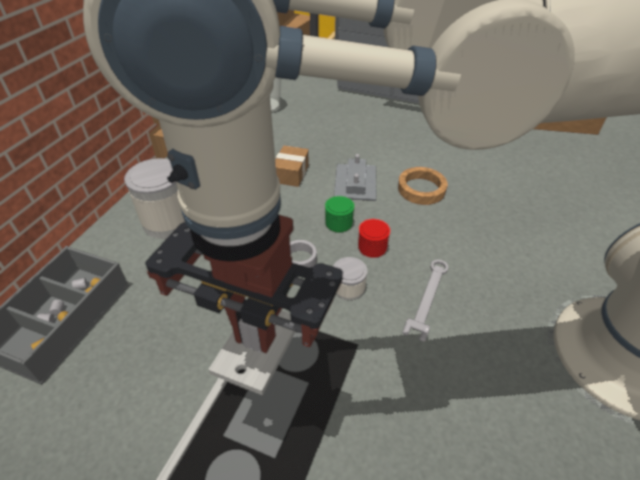

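Run:
```python
from h import *
import pickle
s=pickle.load(open('w4.pkl','rb'))
im=s['frame'].astype(int).mean(2).astype(np.uint8)
m=((im>100)).astype(np.uint8); m[:50]=0; m[153:]=0; m[:,:245]=0; m[:,395:]=0
c=max(cv2.findContours(m,cv2.RETR_EXTERNAL,cv2.CHAIN_APPROX_NONE)[0],key=len)[:,0]
w=np.array([ray(s,u,v,.004)[:2] for u,v in c])*1000
cc,rad=cv2.minEnclosingCircle(w.astype(np.float32)); print('circle L',w.mean(0),cc,rad)
g=lambda u,v,z=.004:ray(s,u,v,z)[:2]*1000
e=[g(273.5,156.5),g(366,156.5)]; print('rect far edge',e,np.mean(e,0))
e=[g(211,40),g(414,39.5)]; print('far corners',e)
# left mat edge line subpixel
P=[]
for v in range(50,200,5):
    d=np.diff(cv2.GaussianBlur(im,(3,3),0)[v,195:245].astype(int)); P.append(g(195+np.argmin(d)+.5,v))
P=np.array(P);k=np.polyfit(P[:,1],P[:,0],1);print('front edge x=',k,'yaw',-np.degrees(np.arctan(k[0])), np.std(P[:,0]-np.polyval(k,P[:,1])))
```

```text
circle L [482.77626414 372.20709575] (482.7160949707031, 371.7034606933594) 34.41994857788086
rect far edge [array([444.1879916 , 331.37014036]), array([520.63720439, 329.74530675])] [482.412598   330.55772355]
far corners [array([400.26416553, 420.29020351]), array([556.81322072, 417.30228488])]
front edge x= [1.92814791e-02 3.90830054e+02] yaw -1.104610501489052 0.23630003760541898
```

Run:
```python
from h import *
import pickle
down(.4805,.277,.10,88.9,'l',.12);down(.4805,.277,.052,88.9,'l',.05); r.wait(.3); st()
s=snap('wrist','w5.png'); pickle.dump(s,open('w5.pkl','wb'))
cv2.imwrite('pics/w5c.png',cv2.resize(cv2.imread('pics/w5.png')[0:330,120:520],None,fx=1.8,fy=1.8,interpolation=cv2.INTER_CUBIC))
```

```text
t 13.91 tcp [0.4805 0.277  0.2152] rpy [ 1.7998e+02 -1.0000e-02  8.8900e+01] F [-0.2  0.2 -4.3] M [ 0.   -0.07  0.06] open 0.0222
```

View pics/w5c.png

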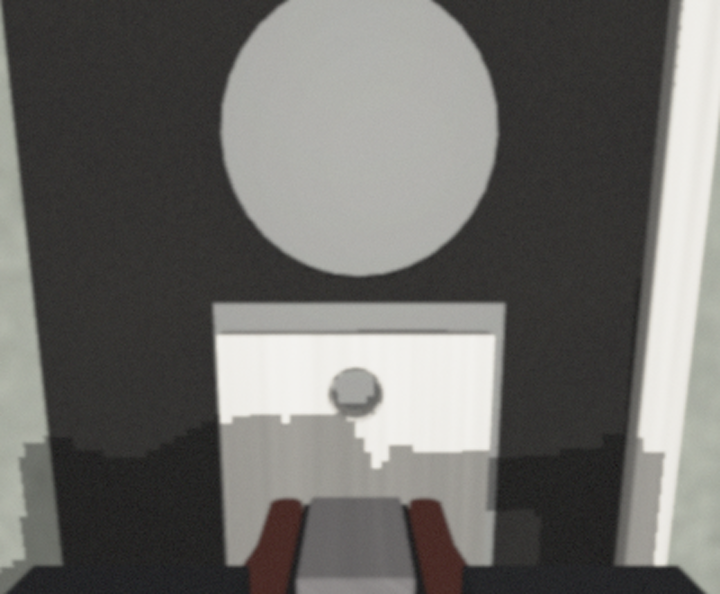

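Run:
```python
from h import *
import pickle
s=pickle.load(open('w5.pkl','rb'))
g=lambda U,V,z: ray(s,120+(U+.5)/1.8-.5,(V+.5)/1.8-.5,z)[:2]*1000
a,b=g(213.5,303,.004),g(504.5,303,.004); c,d=g(217,335,.0282),g(495,335,.0282)
print('rect',a,b,(a+b)/2,np.linalg.norm(a-b)); print('plate',c,d,(c+d)/2,np.linalg.norm(c-d)); print(np.degrees(np.arctan2((b-a)[1],(b-a)[0])),np.degrees(np.arctan2((d-c)[1],(d-c)[0])))
print('hole',g(355,393,.0282),'post top',g(358,498,.0742))
```

```text
rect [444.07657765 331.42070162] [520.01563384 329.99892068] [482.04610574 330.70981115] 75.9523647827914
plate [449.10124567 325.78423225] [513.17457565 324.58443279] [481.13791066 325.18433252] 64.08456236089597
-1.0726039341019744 -1.0727616700876847
hole [480.65087918 311.59054243] post top [481.01425653 301.70221564]
```

Run:
```python
from h import *
X,Y=.4814,.2765
down(X,Y,.044,88.9,'l',.04); r.wait(.2); q=st()
z=.041
while z>.034:
    down(X,Y,z,88.9,'l',.03); r.wait(.15); q=st(round(z,4))
    if q['contact_force'][2]>1: break
    z-=.001
r.let_go(); r.wait(.2); st('rel')
down(X,Y,.12,88.9,'l',.12); r.wait(.2)
import pickle
for n in ['wrist','scene','side']:
    s=snap(n,n[0]+'6.png'); pickle.dump(s,open(n[0]+'6.pkl','wb'))
st()
```

```text
t 14.51 tcp [0.4814 0.2765 0.2071] rpy [ 1.7999e+02 -1.0000e-02  8.8900e+01] F [ 0.2  0.2 -3. ] M [-0.01 -0.08  0.01] open 0.022
0.041 t 14.91 tcp [0.4814 0.2765 0.204 ] rpy [180.    0.   88.9] F [-0.6 -0.3 -3.6] M [ 0.03 -0.08  0.02] open 0.022
0.04 t 15.31 tcp [0.4814 0.2765 0.203 ] rpy [180.   -0.   88.9] F [ 0.3  1.  -3.8] M [ 0.   -0.06  0.01] open 0.022
0.039 t 15.71 tcp [0.4814 0.2765 0.202 ] rpy [180.   -0.   88.9] F [-0.9 -0.4 -4.4] M [-0.04 -0.06 -0.02] open 0.0217
0.038 t 16.11 tcp [0.4814 0.2765 0.201 ] rpy [ 1.7999e+02 -1.0000e-02  8.8900e+01] F [ 0.6  0.3 -3.7] M [ 0.01 -0.08 -0.  ] open 0.0218
0.037 t 16.51 tcp [0.4814 0.2765 0.201 ] rpy [ 1.7998e+02 -1.0000e-02  8.8900e+01] F [-4.5 -3.6  5.4] M [-0.33  0.7  -0.02] open 0.0214
rel t 17.82 tcp [0.4814 0.2765 0.2   ] rpy [-180.     0.    88.9] F [0.2 0.8 0.4] M [ 0.01 -0.01 -0.01] open 0.088
 t 19.01 tcp [0.4813 0.2765 0.2825] rpy [-1.7995e+02  2.0000e-02  8.8900e+01] F [ 0.1 -0.4 -0.6] M [-0.05 -0.11 -0.03] open 0.0875
```

View pics/w6.png

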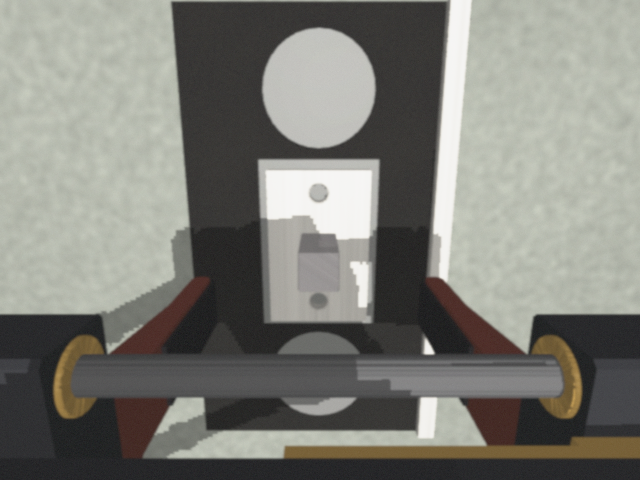

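The plate lies in the rectangle, with the far edge at y=168 and the rectangle edge at 159. I measure the margins.

Run:
```python
from h import *
cv2.imwrite('pics/w6c.png',cv2.resize(cv2.imread('pics/w6.png')[145:340,240:400],None,fx=3,fy=3,interpolation=cv2.INTER_CUBIC))
```

```text
(no output)
```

View pics/w6c.png

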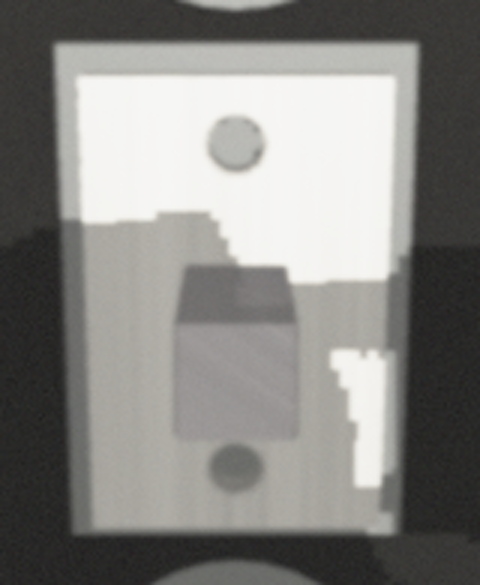

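Run:
```python
from h import *
import pickle
s=pickle.load(open('w6.pkl','rb'))
g=lambda U,V,z: ray(s,240+(U+.5)/3-.5,145+(V+.5)/3-.5,z)[:2]*1000
rc=[g(*p,.004) for p in [(54,43),(419,43),(400,535),(73,535)]]
pc=[g(*p,.014) for p in [(77,74),(396,74),(383,531),(92,531)]]
po=[g(*p,.060) for p in [(174,322),(298,322),(298,438),(174,438)]]
for n,c in [('rect',rc),('plate',pc),('post',po)]: print(n,np.round(c,1).tolist(),np.mean(c,0))
print('holes',g(236,143,.014),g(236,468,.014))
# side circles
m=None
im=s['frame'].astype(int).mean(2)
from h import ray
print('circR', ray(s,318,374,.004)[:2]*1000,'circL',ray(s,319,88,.004)[:2]*1000)
```

```text
rect [[443.7, 331.4], [520.3, 330.0], [518.2, 217.4], [441.8, 218.8]] [481.01936038 274.40287075]
plate [[449.5, 325.6], [514.3, 324.4], [513.0, 223.4], [447.7, 224.5]] [481.12482567 274.49652956]
post [[470.3, 286.1], [491.9, 285.7], [491.8, 264.1], [469.6, 264.5]] [480.89103362 275.10144502]
holes [481.57238124 311.03092091] [480.27759733 239.12681102]
circR [478.93692945 177.71657365] circL [483.09185191 372.67850548]
```

The plate is centred in the rectangle to within about 0.2 mm. Next is the ring, first a look from above.

Run:
```python
from h import *
import pickle
down(.4814,.2765,.2,88.9,'l',.2)
down(.548,0,.19,0); r.wait(.3); st()
s=snap('wrist','w7.png'); pickle.dump(s,open('w7.pkl','wb'))
```

```text
t 20.96 tcp [0.548  0.0008 0.353 ] rpy [-1.8e+02 -1.0e-02  1.0e-01] F [ 0.8 -0.9  0.2] M [ 0.01  0.01 -0.01] open 0.0878
```

View pics/w7.png

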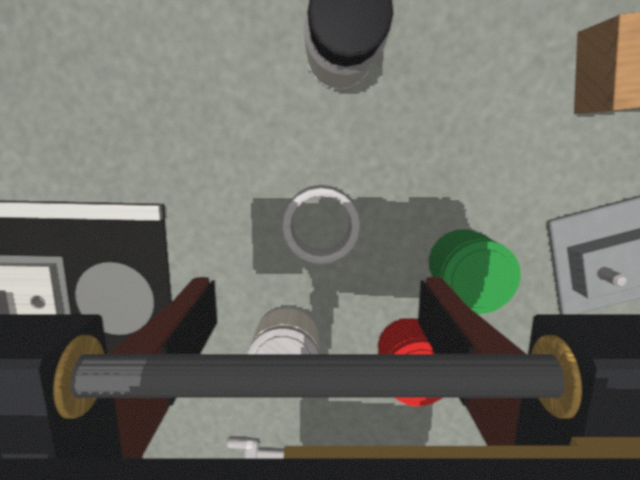

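Run:
```python
from h import *
import pickle
s=pickle.load(open('w7.pkl','rb'))
for p in [(283,224),(359,224),(321,186),(321,263),(321,224.5)]: print(p,ray(s,*p,.024)[:2]*1000)
print('can cap', ray(s,350,24,.11)[:2]*1000, 'base front',ray(s,344,92,0)[:2]*1000, 'L,R base', ray(s,309,60,.01)[:2]*1000,ray(s,383,60,.01)[:2]*1000)
```

```text
(283, 224) [550.50133005  26.48400875]
(359, 224) [550.62806988 -33.27022015]
(321, 186) [580.34430656  -3.25212762]
(321, 263) [518.45740399  -3.54069211]
(321, 224.5) [550.16320484  -3.39285521]
can cap [671.49419293 -16.56493674] base front [650.83417067 -21.13265026] L,R base [672.13003857   5.96267936] [672.26238987 -49.08434032]
```

The ring is at (321,224) in the wrist view, about (549,-1) mm, and the three views agree within 3 mm. I pick it up.

Run:
```python
from h import *
import pickle
X,Y=.5488,-.0013
down(X,Y,.08,0,'l',.15); down(X,Y,.0225,0,'l',.06); r.wait(.2); st('low')
r.grab(25); r.wait(.3); st('grip')
down(X,Y,.06,0,'l',.08); st('up'); down(X,Y,.19,0,'l',.15); r.wait(.3); st()
s=snap('wrist','w8.png'); pickle.dump(s,open('w8.pkl','wb')); snap('scene','s8.png')
```

```text
low t 23.2 tcp [ 0.5489 -0.0013  0.186 ] rpy [ 1.8e+02 -5.0e-02  0.0e+00] F [0.8 1.  0.3] M [ 0.06 -0.01 -0.03] open 0.0877
grip t 24.04 tcp [ 0.5488 -0.0013  0.1855] rpy [180.   0.   0.] F [ 0.2  0.1 -0.2] M [-0.01  0.02 -0.03] open 0.0604
up t 24.66 tcp [ 0.5488 -0.0013  0.2233] rpy [-1.8e+02 -4.0e-02  0.0e+00] F [-0.6  0.3 -1.5] M [0.03 0.05 0.03] open 0.0602
 t 25.98 tcp [ 0.5488 -0.0013  0.3523] rpy [-1.8e+02  7.0e-02  0.0e+00] F [ 0.2 -0.3 -0.9] M [ 0.04 -0.04  0.04] open 0.0603
```

View pics/w8.png

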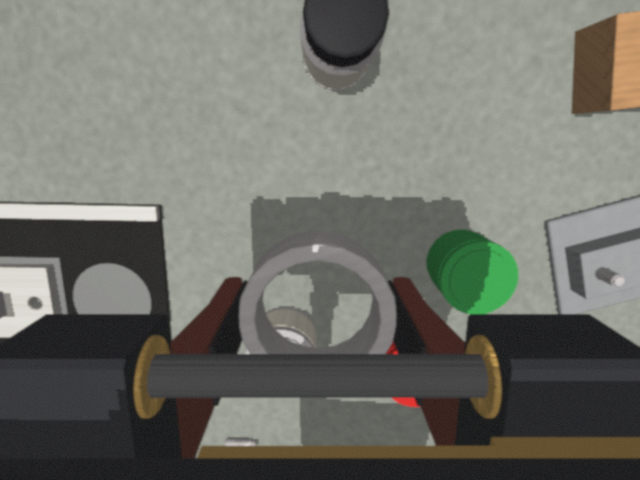

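Run:
```python
from h import *
import pickle
cv2.imwrite('pics/w8c.png',cv2.resize(cv2.imread('pics/w8.png')[220:360,220:420],None,fx=4,fy=4,interpolation=cv2.INTER_CUBIC))
s=pickle.load(open('w8.pkl','rb')); 
for z in [.1913]:
    for d in [0,3,6]:
        th=np.linspace(0,2*np.pi,24,endpoint=False)
        P=np.c_[.5488+d/1000+.031*np.cos(th),-.0013+.031*np.sin(th),0*th+z]
        p=proj(s,P); print(d,p[:,0].min().round(1),p[:,0].max().round(1),p[:,1].min().round(1),p[:,1].max().round(1))
```

```text
0 233.2 395.3 242.4 391.7
3 232.8 395.7 234.4 385.1
6 232.4 396.1 226.2 378.5
```

View pics/w8c.png

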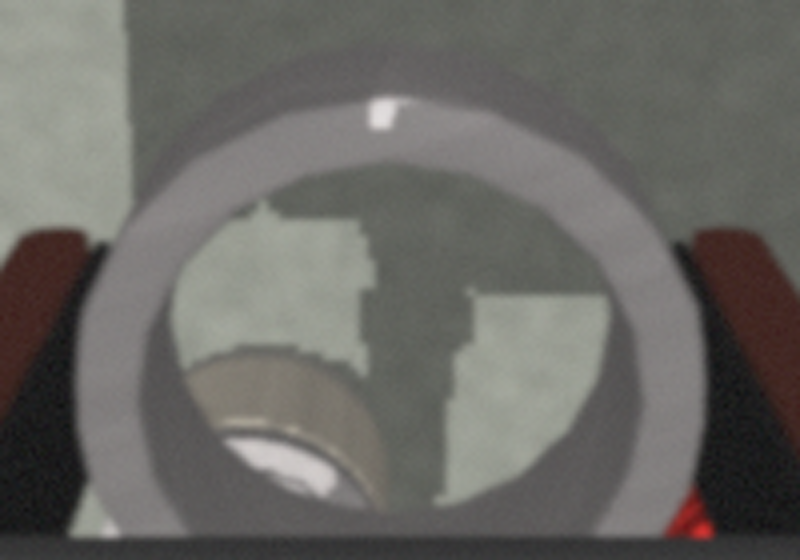

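The ring is level and centred in the jaws to within about 1 mm. I carry it over the post.

Run:
```python
from h import *
import pickle
X,Y=.4813,.2763
down(X,Y,.19,88.9); down(X,Y,.092,88.9,'l',.12); r.wait(.3); st()
s=snap('wrist','w9.png'); snap('side','d9.png'); snap('scene','s9.png')
a=cv2.imread('pics/d9.png')[300:480,180:380]; b=cv2.imread('pics/s9.png')[150:270,290:470]
cv2.imwrite('pics/x9.png',np.hstack([cv2.resize(a,(400,360)),cv2.resize(b,(400,360))]))
```

```text
t 28.44 tcp [0.4814 0.2764 0.2556] rpy [ 1.7995e+02 -3.0000e-02  8.8900e+01] F [-0.4  0.4 -1.2] M [-0.02 -0.07  0.02] open 0.0598
```

View pics/w9.png

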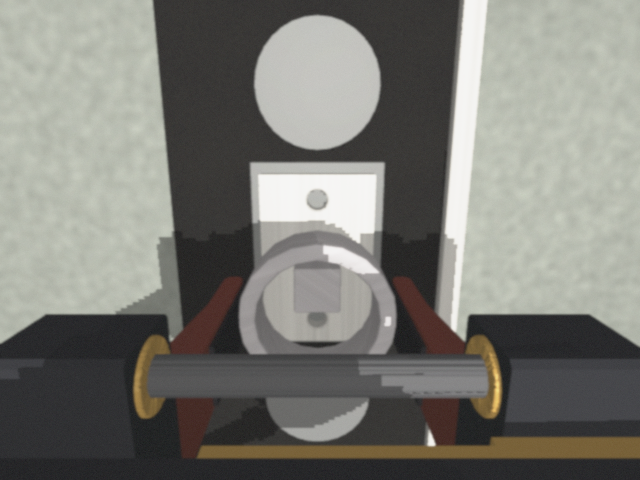

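View pics/x9.png

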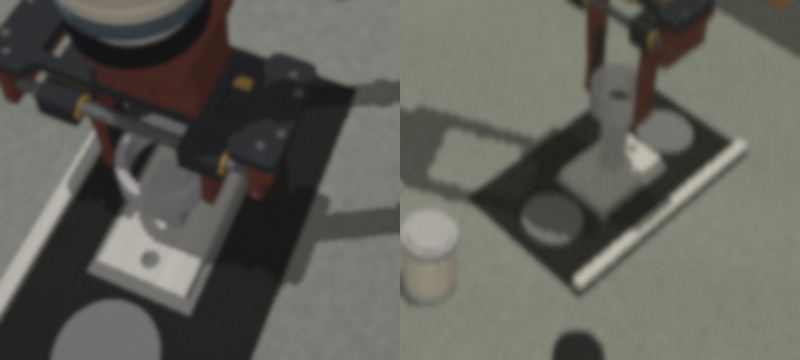

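The post shows through the ring at (317,288), in line with the ring's centre at 318. I lower it with force checks.

Run:
```python
from h import *
X,Y=.4813,.2763
stop=False
for z in [.084,.076,.066,.056,.046,.041,.039,.038,.037,.036,.035]:
    down(X,Y,z,88.9,'l',.05); r.wait(.1); q=st(z); F=q['contact_force']
    if F[2]>2 or np.hypot(*F[:2])>4: break
snap('side','d10.png'); snap('scene','s10.png')
a=cv2.imread('pics/d10.png')[300:480,180:380]; b=cv2.imread('pics/s10.png')[150:270,290:470]
cv2.imwrite('pics/x10.png',np.hstack([cv2.resize(a,(400,360)),cv2.resize(b,(400,360))]))
```

```text
0.084 t 29.0 tcp [0.4813 0.2763 0.2468] rpy [-1.7998e+02  1.0000e-02  8.8900e+01] F [ 0.7 -0.7 -1.8] M [-0.05 -0.05  0.02] open 0.0601
0.076 t 29.41 tcp [0.4813 0.2763 0.2389] rpy [-179.99    0.     88.9 ] F [-0.3 -0.8 -1.4] M [ 0.03 -0.09 -0.02] open 0.0606
0.066 t 29.86 tcp [0.4813 0.2763 0.229 ] rpy [-180.     0.    88.9] F [-0.2  0.9 -1.3] M [-0.06 -0.12  0.02] open 0.06
0.056 t 30.31 tcp [0.4813 0.2763 0.219 ] rpy [-180.     0.    88.9] F [ 0.3 -0.4 -1.2] M [-0.   -0.06  0.03] open 0.0601
0.046 t 30.76 tcp [0.4813 0.2763 0.209 ] rpy [-180.     0.    88.9] F [ 0.3  0.  -1.2] M [-0.05 -0.06  0.  ] open 0.0602
0.041 t 31.11 tcp [0.4813 0.2763 0.2039] rpy [-179.99    0.     88.9 ] F [ 0.2 -1.1 -1.1] M [-0.01 -0.09 -0.04] open 0.0605
0.039 t 31.46 tcp [0.4813 0.2763 0.202 ] rpy [180.   -0.   88.9] F [ 0.4 -0.4 -1.2] M [-0.03 -0.07  0.01] open 0.0597
0.038 t 31.81 tcp [0.4813 0.2763 0.201 ] rpy [-180.     0.    88.9] F [-0.1  1.2 -0.6] M [-0.05 -0.1   0.  ] open 0.0605
0.037 t 32.16 tcp [0.4813 0.2763 0.2   ] rpy [-180.     0.    88.9] F [ 0.5  0.6 -1. ] M [-0.03 -0.03  0.01] open 0.0603
0.036 t 32.51 tcp [0.4814 0.2764 0.1995] rpy [ 1.7996e+02 -2.0000e-02  8.8900e+01] F [-0.5 -0.1  3.6] M [-0.1   0.12  0.08] open 0.0602
```

View pics/x10.png

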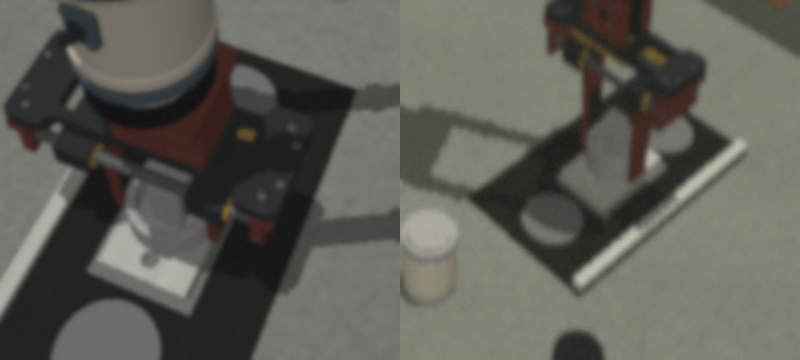

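Run:
```python
from h import *
import pickle
X,Y=.4813,.2763
r.let_go(); r.wait(.2); st('rel'); down(X,Y,.12,88.9,'l',.12); r.wait(.2)
snap('wrist','w11.png')
down(X,Y,.2,88.9,'l',.2)
down(.665,-.015,.22,0); r.wait(.3); st()
s=snap('wrist','w12.png'); pickle.dump(s,open('w12.pkl','wb')); snap('scene','s12.png')
```

```text
rel t 33.43 tcp [0.4813 0.2763 0.199 ] rpy [180.   -0.   88.9] F [-0.3 -0.5  0.3] M [-0.05 -0.06 -0.02] open 0.088
 t 36.68 tcp [ 0.6648 -0.0141  0.3832] rpy [-1.8e+02 -2.0e-02  9.0e-02] F [ 0.4 -0.2  0.1] M [0.02 0.04 0.04] open 0.0877
```

View pics/w11.png

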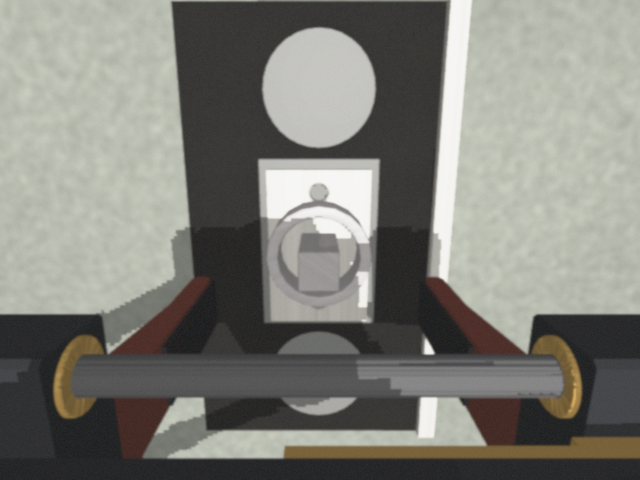

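View pics/w12.png

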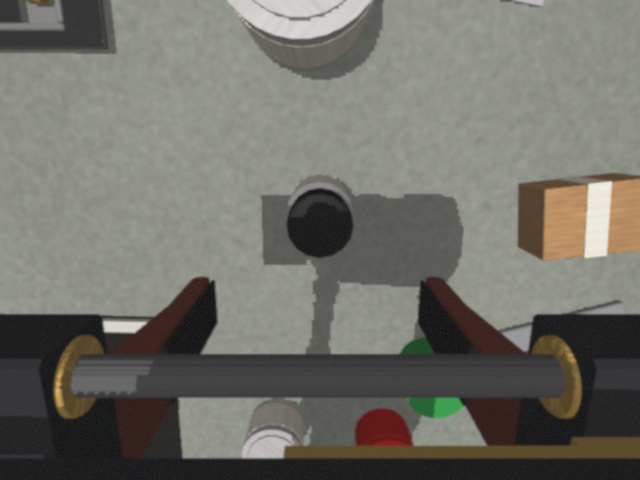

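The ring lies flat around the post at (319,255). The can's cap is at (320,223) in the new view.

Run:
```python
from h import *
import pickle
s=pickle.load(open('w12.pkl','rb'))
for p in [(287.5,224),(352.5,224),(320,190),(320,257),(320,223.5)]: print(p,ray(s,*p,.11)[:2]*1000)
print('shoulder far',ray(s,320,177,.085)[:2]*1000)
for p in [(250,452),(305,440),(271,440)]: print('tin',ray(s,*p,.05)[:2]*1000)
```

```text
(287.5, 224) [679.20630786   3.86010075]
(352.5, 224) [679.28384587 -38.02245388]
(320, 190) [701.1354532 -16.9972657]
(320, 257) [657.06921745 -17.16349418]
(320, 223.5) [679.5738813  -17.07860116]
shoulder far [706.95004571 -17.16395532]
tin [449.35423899  46.89275325]
tin [462.68061776  -4.48094486]
tin [462.63820169  26.95071756]
```

Run:
```python
from h import *
import pickle
X,Y=.678,-.0158
down(X,Y,.14,0,'l',.15); down(X,Y,.060,0,'l',.08); r.wait(.2); st('low')
r.grab(25); r.wait(.3); st('grip')
down(X,Y,.08,0,'l',.08); st('up'); down(X,Y,.20,0,'l',.15); r.wait(.2); st()
X,Y=.4831,.373
down(X,Y,.20,88.9); r.wait(.2); down(X,Y,.085,88.9,'l',.12); r.wait(.3); st('hover')
s=snap('wrist','w13.png'); pickle.dump(s,open('w13.pkl','wb'));s=snap('side','d13.png'); pickle.dump(s,open('d13.pkl','wb'));s=snap('scene','s13.png'); pickle.dump(s,open('s13.pkl','wb'))
```

```text
low t 38.83 tcp [ 0.6781 -0.0158  0.2237] rpy [ 1.8e+02 -6.0e-02 -0.0e+00] F [ 0.1 -0.4 -0. ] M [ 0.08 -0.04  0.  ] open 0.0877
grip t 39.8 tcp [ 0.678  -0.0157  0.223 ] rpy [-179.99    0.      0.  ] F [-0.   0.1 -0.5] M [ 0.17 -0.01 -0.02] open 0.0497
up t 40.2 tcp [ 0.6782 -0.0159  0.2442] rpy [ 1.7999e+02 -1.1000e-01 -0.0000e+00] F [-0.   0.2 -2.3] M [ 0.05  0.01 -0.03] open 0.0497
 t 41.35 tcp [ 0.678  -0.0158  0.3614] rpy [-1.7999e+02  1.4000e-01  0.0000e+00] F [ 0.  -1.1 -2.1] M [0.07 0.03 0.01] open 0.0496
hover t 44.56 tcp [0.4832 0.3731 0.2486] rpy [ 1.7996e+02 -3.0000e-02  8.8900e+01] F [-0.2  0.2 -2.8] M [-0.   -0.14 -0.01] open 0.0497
```

View pics/w13.png

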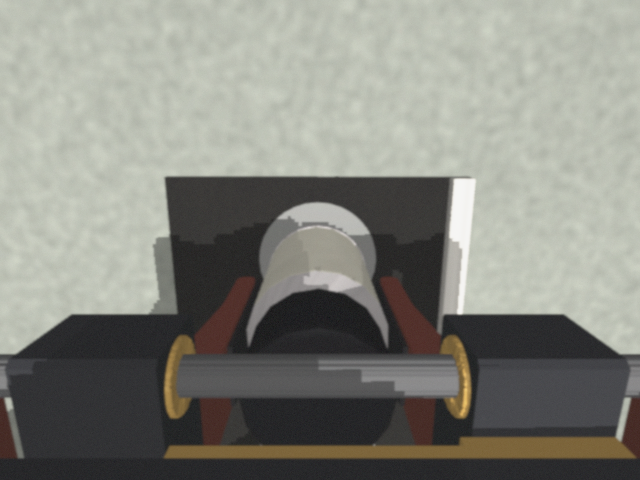

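View pics/s13.png

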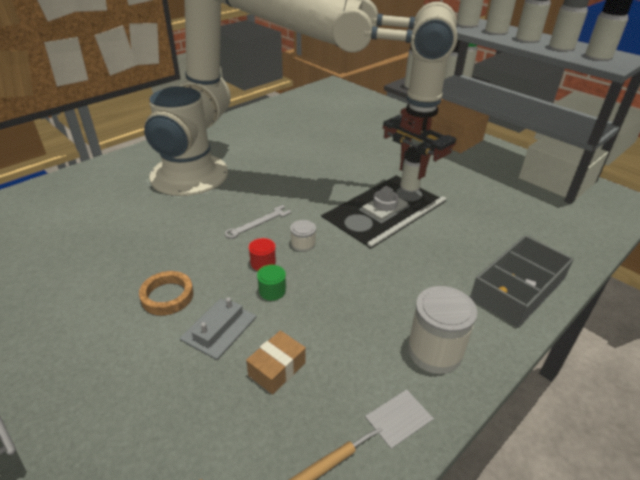

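Run:
```python
from h import *
import pickle
s=pickle.load(open('w13.pkl','rb'))
print('circle far',ray(s,318,202.5,.004)[:2]*1000,'can far base',ray(s,318,226.5,.0256)[:2]*1000)
print('circle sides',ray(s,260,252,.004)[:2]*1000,ray(s,377,252,.004)[:2]*1000)
```

```text
circle far [483.88341692 405.34693366] can far base [483.66528828 396.2186166 ]
circle sides [449.61405555 376.97880175] [517.68269777 375.69578289]
```

The can is over the circle's centre to within about 0.5 mm, so I lower it.

Run:
```python
from h import *
import pickle
X,Y=.4833,.373
for z in [.07,.067,.066,.065,.064,.063,.062,.061]:
    down(X,Y,z,88.9,'l',.05); r.wait(.12); q=st(z); F=q['contact_force']
    if F[2]>0.5: break
r.let_go(); r.wait(.2); st('rel'); down(X,Y,.14,88.9,'l',.1); r.wait(.1); down(X,Y,.22,88.9,'l',.2)
down(.440,.029,.17,0); r.wait(.3); st()
s=snap('wrist','w14.png'); pickle.dump(s,open('w14.pkl','wb')); snap('scene','s14.png'); snap('side','d14.png')
```

```text
0.07 t 45.27 tcp [0.4834 0.3731 0.2332] rpy [ 1.7999e+02 -1.0000e-02  8.8900e+01] F [ 0.4 -1.  -1.6] M [ 0.01 -0.05 -0.01] open 0.0495
0.067 t 45.64 tcp [0.4833 0.373  0.2301] rpy [180.   -0.   88.9] F [-0.8 -0.4 -3.5] M [-0.04 -0.09 -0.07] open 0.0498
0.066 t 46.01 tcp [0.4833 0.373  0.229 ] rpy [180.   -0.   88.9] F [-0.7  0.5 -1.9] M [-0.09 -0.02 -0.06] open 0.0495
0.065 t 46.38 tcp [0.4833 0.373  0.228 ] rpy [-180.     0.    88.9] F [ 0.6 -0.1 -3.6] M [-0.   -0.03 -0.04] open 0.0498
0.064 t 46.74 tcp [0.4833 0.373  0.227 ] rpy [-180.     0.    88.9] F [ 0.2  0.3 -1.9] M [-0.   -0.05  0.03] open 0.0499
0.063 t 47.11 tcp [0.4832 0.373  0.2269] rpy [ 1.7998e+02 -2.0000e-02  8.8900e+01] F [-2.7 -1.7  5.4] M [-0.43  0.6   0.03] open 0.0493
rel t 48.07 tcp [0.4833 0.373  0.226 ] rpy [180.   -0.   88.9] F [0.6 0.3 0.2] M [ 0.02 -0.05 -0.04] open 0.0878
 t 51.25 tcp [0.4402 0.0295 0.3331] rpy [-1.8e+02  0.0e+00  7.0e-02] F [-0.5 -0.3  0.3] M [0.   0.03 0.01] open 0.0877
```

View pics/w14.png

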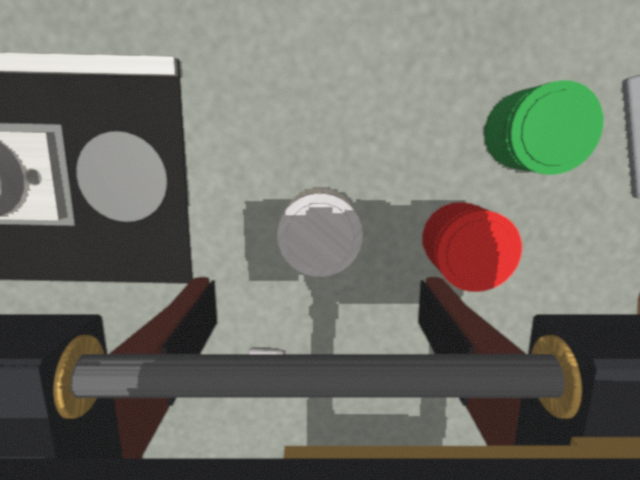

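View pics/s14.png

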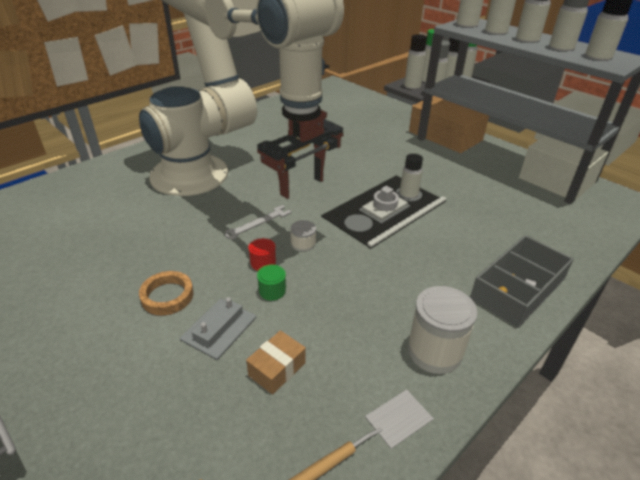

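The can stands on the left circle at scene (411,178). The tin's lid is at (320,234) in the wrist view, and the red look-alike at (480,245) is clear of the fingers.

Run:
```python
from h import *
import pickle
s=pickle.load(open('w14.pkl','rb'))
a,b=ray(s,278,234,.05),ray(s,362,234,.05); c,d=ray(s,320,191,.05),ray(s,320,277,.05)
print(a,b,c,d); cx=(c[0]+d[0])/2-.0012; cy=(a[1]+b[1])/2; print(cx,cy)
X,Y=cx,cy
down(X,Y,.09,0,'l',.15); down(X,Y,.028,0,'l',.06); r.wait(.2); st('low')
r.grab(25); r.wait(.3); st('grip')
down(X,Y,.05,0,'l',.08); st('up'); down(X,Y,.17,0,'l',.15); r.wait(.2); st()
X,Y=.4794,.179
down(X,Y,.17,88.9); r.wait(.2); down(X,Y,.055,88.9,'l',.12); r.wait(.3); st('hover')
s=snap('wrist','w15.png'); pickle.dump(s,open('w15.pkl','wb'));snap('side','d15.png')
```

```text
[0.44551131 0.0546896  0.05      ] [ 0.44560142 -0.00188849  0.05      ] [0.47451549 0.02650512 0.05      ] [0.41494715 0.02629473 0.05      ]
0.4435313202754891 0.02640055460232065
low t 53.47 tcp [0.4437 0.0264 0.1914] rpy [ 1.8e+02 -4.0e-02 -0.0e+00] F [-0.5  0.8  0.4] M [0.03 0.03 0.01] open 0.0879
grip t 54.37 tcp [0.4435 0.0265 0.191 ] rpy [-1.7999e+02  0.0000e+00  1.0000e-02] F [0.5 1.2 0.1] M [0.28 0.03 0.06] open 0.0556
up t 54.79 tcp [0.4438 0.0264 0.2139] rpy [ 1.7999e+02 -1.0000e-01 -0.0000e+00] F [ 0.2 -0.2 -0.5] M [ 0.03 -0.04 -0.02] open 0.0558
 t 55.94 tcp [0.4434 0.0264 0.3318] rpy [-1.8e+02  1.1e-01  0.0e+00] F [ 0.6 -0.8 -1.2] M [ 0.01  0.06 -0.05] open 0.0554
hover t 58.69 tcp [0.4795 0.179  0.2185] rpy [ 1.7995e+02 -2.0000e-02  8.8900e+01] F [ 0.1  0.3 -1. ] M [-0.02 -0.08 -0.02] open 0.0559
```

View pics/w15.png

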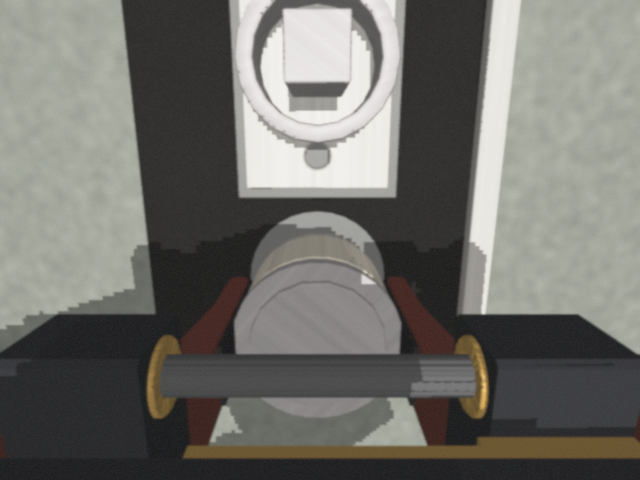

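View pics/d15.png

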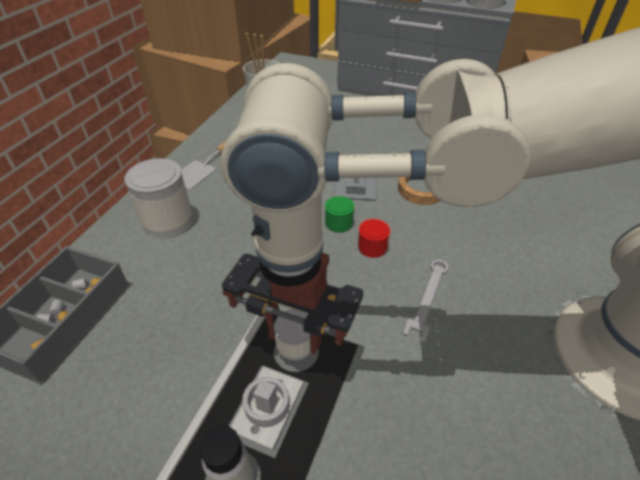

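Run:
```python
from h import *
import pickle
s=pickle.load(open('w15.pkl','rb'))
print('circle far',ray(s,318,211.5,.004)[:2]*1000,'sides',ray(s,250.5,272,.004)[:2]*1000,ray(s,384.5,272,.004)[:2]*1000)
print('tin far base',ray(s,318,235.5,.0275)[:2]*1000,'lid far',ray(s,318,259,.0775)[:2]*1000,'lid sides',ray(s,235,335,.0775)[:2]*1000,ray(s,402,335,.0775)[:2]*1000)
```

```text
circle far [480.1729998  211.51821237] sides [445.1421401  180.87924314] [513.56034566 179.58584139]
tin far base [479.99692488 205.07688531] lid far [479.95322382 209.54538611] lid sides [451.96211447 183.75274732] [507.32444114 182.70061487]
```

The tin is within about 1–2 mm of the circle's centre, so I lower it.

Run:
```python
from h import *
import pickle
X,Y=.4794,.1783
for z in [.038,.035,.034,.033,.032,.031,.030,.029]:
    down(X,Y,z,88.9,'l',.05); r.wait(.12); q=st(z); F=q['contact_force']
    if F[2]>1: break
r.let_go(); r.wait(.2); st('rel'); down(X,Y,.10,88.9,'l',.1); r.wait(.1); down(X,Y,.22,88.9,'l',.2)
down(.4813,.262,.26,88.9); r.wait(.3); s=snap('wrist','w16.png'); pickle.dump(s,open('w16.pkl','wb')); st()
r.move_joints([-67.133,5.22,70.514,0,104.267,-3.249]); r.wait(.3); st()
for n in ['scene','side']:
    s=snap(n,n[0]+'16.png'); pickle.dump(s,open(n[0]+'16.pkl','wb'))
```

```text
0.038 t 59.4 tcp [0.4795 0.1783 0.2012] rpy [ 1.7998e+02 -1.0000e-02  8.8900e+01] F [ 0.3 -0.8 -2.3] M [ 0.03 -0.05 -0.03] open 0.0558
0.035 t 59.77 tcp [0.4794 0.1783 0.198 ] rpy [180.   -0.   88.9] F [ 0.4 -0.1 -2.1] M [-0.04 -0.09 -0.02] open 0.0557
0.034 t 60.13 tcp [0.4794 0.1783 0.197 ] rpy [180.    0.   88.9] F [-0.7 -0.4 -2.1] M [-0.06 -0.01 -0.02] open 0.0559
0.033 t 60.5 tcp [0.4794 0.1783 0.196 ] rpy [180.   -0.   88.9] F [ 0.3  0.6 -1.2] M [-0.02 -0.05 -0.01] open 0.0559
0.032 t 60.87 tcp [0.4794 0.1783 0.195 ] rpy [180.    0.   88.9] F [-0.3  0.5 -2.6] M [-0.03 -0.09 -0.  ] open 0.0559
0.031 t 61.23 tcp [0.4794 0.1783 0.195 ] rpy [179.99  -0.    88.9 ] F [-3.6 -1.7  5.5] M [-0.22  0.54 -0.02] open 0.0558
rel t 62.12 tcp [0.4794 0.1783 0.194 ] rpy [180.    0.   88.9] F [-0.8 -0.3  0.1] M [-0.04 -0.08 -0.  ] open 0.0881
 t 64.62 tcp [0.4814 0.2613 0.4225] rpy [-1.7996e+02  2.0000e-02  8.8830e+01] F [-0.5 -0.5  0.2] M [-0.02 -0.08 -0.07] open 0.0878
 t 67.83 tcp [ 0.2644 -0.5386  0.4046] rpy [-180.     -0.     26.15] F [ 0.1 -0.1 -0.3] M [0.03 0.01 0.03] open 0.0879
```

View pics/w16.png

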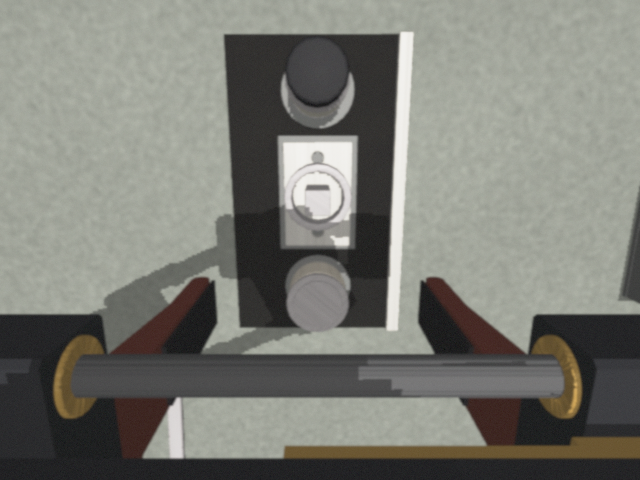

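View pics/s16.png

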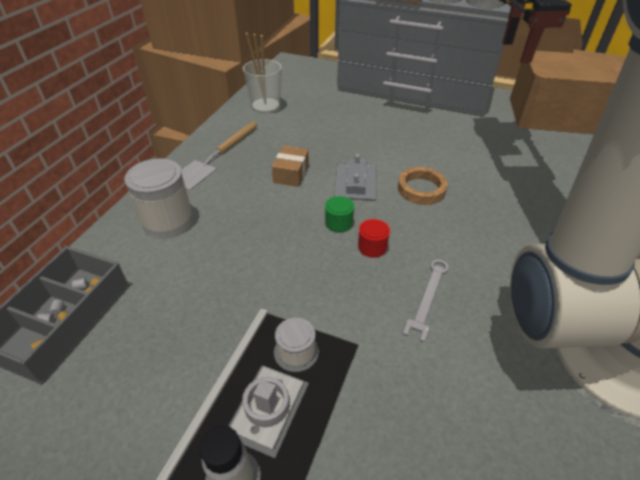

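The wrist view shows the can upright on the left circle (318,95), the plate and ring centred (318,195), and the tin on the right circle (318,290). In the side view, the red and green tins, tape, carton and wrench are at the same pixels as before. I take one last scene look from the can's other side.

Run:
```python
from h import *
s=snap('scene','sc17.png')
cv2.imwrite('pics/sc17c.png',cv2.resize(cv2.imread('pics/sc17.png')[140:260,300:460],None,fx=5,fy=5,interpolation=cv2.INTER_CUBIC))
a=cv2.imread('pics/scene0.png').astype(int);b=cv2.imread('pics/sc17.png').astype(int)
d=(np.abs(a-b).max(2)>50).astype(np.uint8)
n,l,stt,c=cv2.connectedComponentsWithStats(cv2.dilate(d,np.ones((3,3),np.uint8)));print([(x[:4].tolist()) for x in stt[1:] if x[4]>60])
```

```text
[[404, 153, 20, 19], [401, 179, 18, 11], [346, 185, 62, 33], [374, 211, 14, 7], [357, 260, 26, 27], [187, 298, 59, 53]]
```

View pics/sc17c.png

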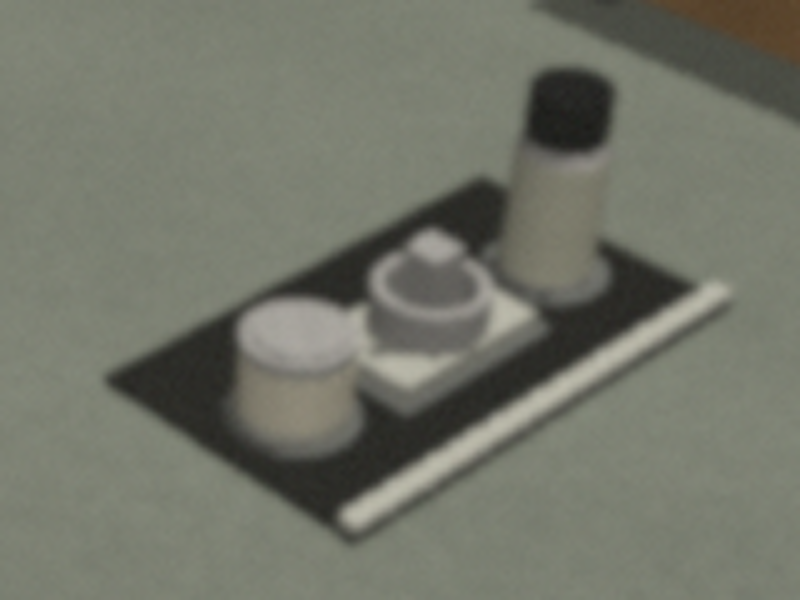

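The tin, the plate with its ring, and the can all stand in place on the mat. Apart from the stand, the only changes in the scene are at the parts I moved. I hand the job in.

Run:
```python
from h import *
r.hand_in(); print('handed in')
```

```text
the job is handed in; nothing more can be done
handed in
```

The job was done in the order asked and handed in about 68 s into the 128 s allowed; the hand-in reports no verdict.

- **What I did:** I lifted the plate straight up off its dowels, level, and laid it on the grey rectangle. I then lowered the ring over the post, stood the spray can on the left circle and the tin on the right circle, and moved the arm clear.
- **Plate and ring:** in the picture after release, the plate is within about 0.2 mm of the rectangle's centre and square to it. The ring lies flat around the post. No sampled contact force was above about 8 N.
- **Can and tin:** both stand upright on their circles. Just before lowering, the can was within about 0.5 mm of its circle's centre and the tin within 1–3 mm.
- **Rest of the stock:** comparing pictures from before and after showed changes only at the stand and the parts I moved, so the tape, carton, and red and green tins are where they were.
- **Disagreements:** camera estimates of the same point differed by 2–4 mm in general, and by up to about 7 mm for the can and tin. I settled the placings by comparing the part and the print in the same wrist picture. The jaws read 60.4 mm on the 62 mm ring and 55.6 mm on the 58 mm tin. I put this down to their faceted shapes, and both held without slipping.

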